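# Set the blue inks in the tin rail in printing order

## Task

Set out the four tins of mixed blue for a light-to-dark print run: stand them in the four cups of the wooden tin rail in order of shade, shown by the ink dab on each lid, the palest in the cup next to the small dark brayer that lies at one end of the rail, each next one darker, the darkest in the cup farthest from the brayer. Each tin must stand upright on the floor of its cup, let go. Leave that brayer and the glass jar where they are.

Things in the scene. Friction and masses are not known exactly. Their poses are not given: they have to be found in the camera images.
- tin_pale_center (a point): round ink tin, PALEST: pale, milky blue dab on the white paper disc on its lid. 49 mm tall, body 68 mm across, about 0.32 kg, standing upright; this point is on its axis half-way up (24.5 mm above its underside); z is its axis, its yaw has no meaning.
- tin_light_center (a point): round ink tin, SECOND palest: clear sky-blue dab on the white paper disc on its lid. 61 mm tall, body 68 mm across, about 0.32 kg, standing upright; this point is on its axis half-way up (30.5 mm above its underside); z is its axis, its yaw has no meaning.
- tin_mid_center (a point): round ink tin, THIRD: strong mid-blue dab on the white paper disc on its lid. 51 mm tall, body 68 mm across, about 0.32 kg, standing upright; this point is on its axis half-way up (25.5 mm above its underside); z is its axis, its yaw has no meaning.
- tin_dark_center (a point): round ink tin, DARKEST: near-black navy dab on the white paper disc on its lid. 53 mm tall, body 68 mm across, about 0.32 kg, standing upright; this point is on its axis half-way up (26.5 mm above its underside); z is its axis, its yaw has no meaning.
- cup_0: one of 4 like cups in a straight row, 100 mm apart, on a 12 mm plank (names in any order along the row). Origin: cup's axis, underside, 12 mm above the worktop; y along the row, x square to it, z up. Rubber floor 2 mm above the origin; steel lip 84 mm inside, 91 mm outside, top 14 mm above the origin; 42 mm wide gaps in the lip at -x and +x let fingers pass.
- cup_1: one of 4 like cups in a straight row, 100 mm apart, on a 12 mm plank (names in any order along the row). Origin: cup's axis, underside, 12 mm above the worktop; y along the row, x square to it, z up. Rubber floor 2 mm above the origin; steel lip 84 mm inside, 91 mm outside, top 14 mm above the origin; 42 mm wide gaps in the lip at -x and +x let fingers pass.
- cup_2: one of 4 like cups in a straight row, 100 mm apart, on a 12 mm plank (names in any order along the row). Origin: cup's axis, underside, 12 mm above the worktop; y along the row, x square to it, z up. Rubber floor 2 mm above the origin; steel lip 84 mm inside, 91 mm outside, top 14 mm above the origin; 42 mm wide gaps in the lip at -x and +x let fingers pass.
- cup_3: one of 4 like cups in a straight row, 100 mm apart, on a 12 mm plank (names in any order along the row). Origin: cup's axis, underside, 12 mm above the worktop; y along the row, x square to it, z up. Rubber floor 2 mm above the origin; steel lip 84 mm inside, 91 mm outside, top 14 mm above the origin; 42 mm wide gaps in the lip at -x and +x let fingers pass.
- brayer: small brayer (ink roller): dark roller in a fork, brown wooden handle; 161 x 136 mm, 64 mm high. Lies at one end of the row of cups, left or right (a round black baren with wooden strap lies at the other). Origin: centre of its outline, on the worktop, about 165 mm from the nearest cup's axis and 465 mm from the farthest. To be left alone.
- jar_center (a point): open glass jar with violet-grey thinned ink, 66 mm across, 82 mm tall, stands among the tins; this point is on its axis, half-way up. To be left alone.

How it is judged:
By the outcome, as a careful person would: the job done as asked, in the order asked, and still so for the second after the job is handed in, with the robot touching nothing.
It also fails if it takes over 96 s, if anything falls off the work surface, if the arm or the gripper's body presses on something with over 40 N, if the wrist force passes 120 N, or if a joint passes its speed limit or range.

## Robot

A 6-joint arm with a two-finger parallel gripper is mounted at the origin on a cart in front of the work surface, level with it; the furniture and walls round the work are solid. World frame = base frame: x ahead of the robot, y to its left, z up, the work surface at z = 0. Lengths are in m, angles in rad, forces in N, time in s.
With the tool pointing down it reaches from about 0.35 to 0.925 m from the base axis. Payload 6.4 kg.
Tool frame: the origin (TCP) lies on the centre line of the jaws, within the pads' length; the fingertips stand 14 mm ahead of it and the grasp point (between the pads) lies 5 mm behind it; z points along the fingers, y is the line along which they close (so a half turn about z gives the same grasp; the last joint's range is limited). The gripper opens to 94 mm and grips with 3 to 60 N. Pads are 16 mm wide; open, the fingers measure 119 mm over their backs; the gripper's body (75 mm by 177 mm) begins 78 mm behind the grasp point.
Start: joints at [-1.44, 0.245, 1.558, -0, 1.339, -0.174], TCP at [0.195, -0.62, 0.219] pointing down, gripper open.
Joint ranges: [-3.13, 3.13], [-1.02, 2.26], [0.13, 2.54], [-0.95, 4.09], [0.21, 2.88], [-2.74, 2.74]. Speed limits (rad/s): [2.57, 2.57, 3.14, 3.14, 3.14, 3.14].

## Interface

Orientations are given as a rotation vector (axis times angle).
In Python, from rig import r gives the robot as it stands. The module is installed in compiled form; this text tells all that it offers.
- The arm moves only by the tool move_arm, never from a script. Its argument "moves" is a list of rows, each a list of 5 numbers: the shift along the tool's x, y, z in units of 30 mm (1.0 is 30 mm), then the turn about the tool's z in units of 6 degrees (1.0 is 6 degrees), then the finger opening in mm, from 0 to 94. A call has 1 to 12 rows; each row shifts and turns the commanded pose from where the row before left it, along the tool's axes as they then stand; what a row does not reach is not made up. A row lasts 1/10 s, in which the tool goes at most 50 mm and 8.59 degrees, less where a joint would pass 70% of its speed; a pose out of reach is approached as far as the arm can. A call is refused whole if a number of a shift passes 1 or a number of a turn 1, either way. A call with a gripper value outside its range is refused whole. The fingers move at their own pace and stop on an object; the grip force is fixed at half the most. Time passes only in rows, so rows that do not move let the fingers close. It gives the time, the measured TCP pose, the force, the opening and the grip force at its end, in the units of the state.
- r.sense(): the state, without advancing time (a new reading comes with each control period).
- r.grab_frame(name): name is "side" or "top" or "wrist"; returns a dict with "image" (400x640x3 uint8, blue, green, red), "fov_y" (degrees; the focal length in pixels is half the picture's height over the tangent of half this angle, whatever the lens; pixels are square), "cx", "cy" (the principal point, pixels), "D" ([k1, k2, p1, p2, k3] as OpenCV has them; the pictures are not rectified), "origin" and "rotation" of the camera in the world. Camera axes: x right, y down, z forward; pixel columns grow to the right and rows downward; lengths in m; the calibration is good to about 2 mm. A picture is of the moment at which its call begins. There is no depth.
- r.finish_job(): hands the job in; it is judged then, once.
The state is a dict: "time_s": time; "joint_pos": joint angles; "joint_vel": joint speeds; "effort": joint torques, N m; "tool_pos": TCP position; "tool_rot": TCP orientation; "ft_force": force on the tool from outside, world axes, zero at the start; "torque": the same for the moment, N m; "finger_gap": finger opening in m; "gripper_force": force on a finger pad.
Only numpy, scipy, OpenCV 4.12 (cv2) and the standard library are available. Lean on these libraries where they do the work, as an engineer would, in place of code of your own. Each camera call takes 0.05 s, during which the arm holds its last target. There are 200 camera calls.

## Working session

There is one attempt and no reset: what is moved stays moved. The work goes in short steps, Python scripts to look and compute and a tool call to move; the robot and the scene stay as the last step left them, time stands still between calls to the robot, and variables do not carry over. Pictures are saved under pics/ and viewed, at most 14 in all, crops included, and the job is handed in when it is done.

Besides the shell and the picture viewer there is one more tool, called by a JSON object that holds its "name" and its "arguments", one argument or row to a line. move_arm: Moves the arm, as the interface text tells. Its arguments: {"type":"object","properties":{"moves":{"type":"array","items":{"type":"array","items":{"type":"number"}}}},"required":["moves"]}

```bash
mkdir -p pics; python3 - <<'E'
from rig import r
import cv2,pickle
d={}
for n in("top","side"):
    f=r.grab_frame(n);d[n]=f;cv2.imwrite(f"pics/{n}0.png",f["image"]);print(n,f["fov_y"],f["cx"],f["cy"],f["D"],f["origin"],f["rotation"])
pickle.dump(d,open("f0.pkl","wb"));s=r.sense();print(s["tool_pos"],s["tool_rot"],s["time_s"],s["finger_gap"])
E
```

```text
top 48.28697379303253 328.5315782094312 192.649994239844 [-0.09861505  0.          0.          0.          0.        ] [0.26986865 0.01181279 1.26047996] [-2.18632387  2.01354061 -0.23562679]
side 48.799088064936186 313.64977094234786 196.29316859477595 [0.02938478 0.         0.         0.         0.        ] [0.12775833 0.88625687 0.68025724] [-0.59687627  2.5278402  -1.3897533 ]
[ 0.19501803 -0.61953394  0.21848952] [-3.10353920e+00 -4.76654482e-01 -1.21742755e-04] 0.1 0.09399540803788445
```

View pics/top0.png

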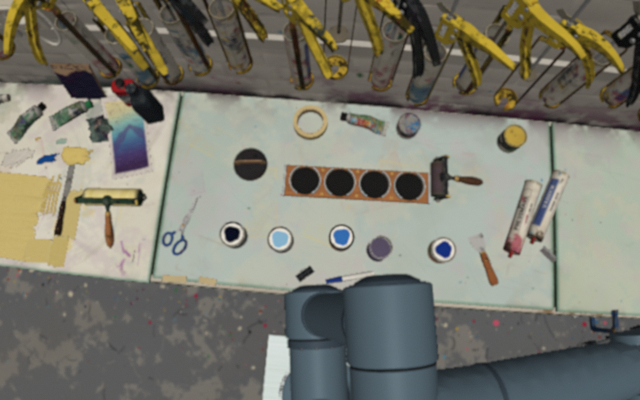

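View pics/side0.png

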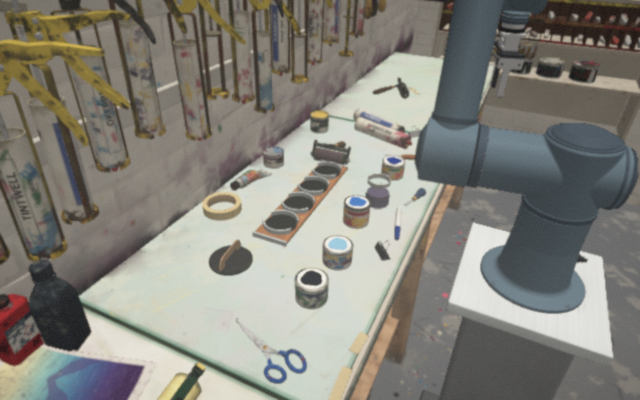

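The top picture shows tins at (232,234) near-black, (280,239), (342,237), (442,250) and others at (409,124) and (512,138). The cups run from (304,180) to (409,186), with the brayer at the right end (450,178). I need enlarged crops to tell the shades apart.

```bash
python3 - <<'E'
import cv2,pickle,numpy as np
d=pickle.load(open("f0.pkl","rb"));t=d["top"]["image"];s=d["side"]["image"]
c=lambda im,x,y,h=24:cv2.resize(im[y-h:y+h,x-h:x+h],(200,200),interpolation=cv2.INTER_CUBIC)
P=[(232,234),(280,239),(342,237),(442,250)]
Q=[(311,285),(338,250),(356,210),(393,166)]
g=np.vstack([np.hstack([c(t,*p) for p in P]),np.hstack([c(s,*p) for p in Q]),np.hstack([c(t,409,124),c(t,512,138),c(s,274,156),c(s,319,121)])])
cv2.imwrite("pics/c0.png",g)
cv2.imwrite("pics/c1.png",cv2.resize(t[150:220,220:500],None,fx=2.85,fy=2.85,interpolation=cv2.INTER_CUBIC))
for p in P:print(p,np.median(t[p[1]-3:p[1]+2,p[0]-2:p[0]+3].reshape(-1,3),0))
E
```

```text
(232, 234) [31. 16. 12.]
(280, 239) [202. 177. 133.]
(342, 237) [174. 108.  53.]
(442, 250) [122.  49.  23.]
```

View pics/c0.png

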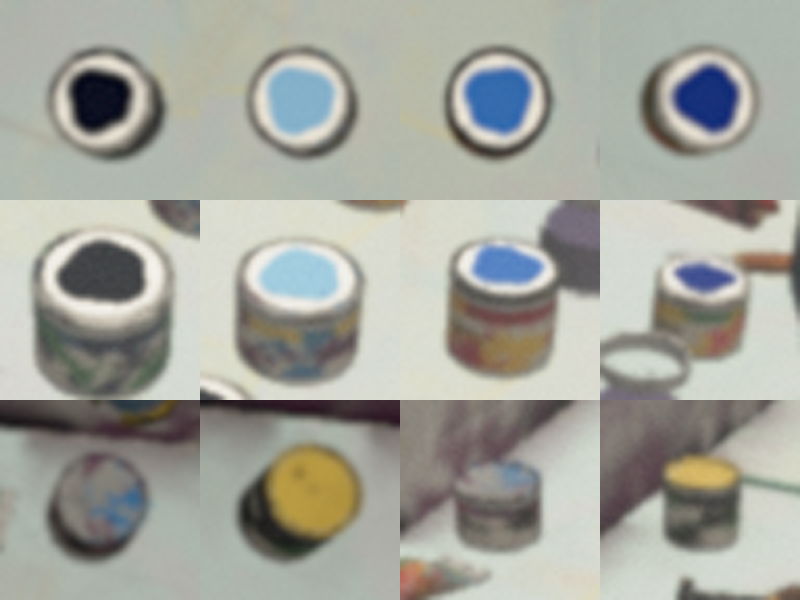

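View pics/c1.png

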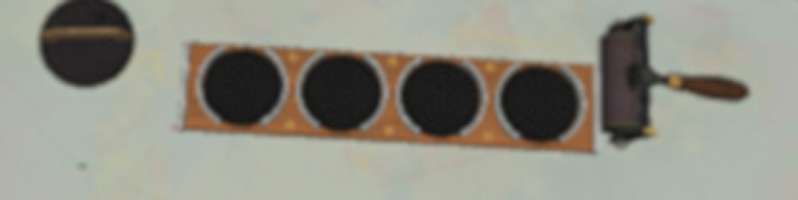

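The dab order is clear: palest (280,239), second (341.5,237), third (443.7,249.5), darkest (232.5,234). The pots at the back are decoys, and the palest tin goes to the right-hand cup (409,186), next to the brayer. Next I convert these pixels to world positions.

```bash
cat >h.py <<'E'
import cv2,numpy as np
from scipy.spatial.transform import Rotation as R
def K(f):
    fl=len(f["image"])/2/np.tan(np.radians(f["fov_y"])/2)
    return np.array([[fl,0,f["cx"]],[0,fl,f["cy"]],[0,0,1.]])
def rot(f):
    return R.from_rotvec(f["rotation"]).as_matrix() if np.size(f["rotation"])==3 else np.array(f["rotation"])
def px2w(f,uv,z):
    n=cv2.undistortPoints(np.array([[uv]],float),K(f),np.array(f["D"]))[0,0]
    d=rot(f)@np.r_[n,1];o=np.array(f["origin"]);return (o+d*(z-o[2])/d[2])[:2]
def w2px(f,p):
    M=rot(f).T;return cv2.projectPoints(np.array([p],float),cv2.Rodrigues(M)[0],-M@np.array(f["origin"]),K(f),np.array(f["D"]))[0].ravel()
def go(s,p,yaw=None):
    "remaining shift in tool axes/units of 30mm to p, turn in 6deg units to x-axis yaw"
    M=R.from_rotvec(s["tool_rot"]).as_matrix()
    y=np.arctan2(M[1,0],M[0,0]);o=M.T@(np.array(p)-s["tool_pos"])/.03
    return o.round(2),(None if yaw is None else round(-np.degrees(yaw-y)/6,2))
E
python3 - <<'E'
from h import *;import pickle
d=pickle.load(open("f0.pkl","rb"));t,s=d["top"],d["side"]
for n,uv,h,sv in[("pale",(280,239.2),.061*0+.049,0),("light",(341.5,237.2),.061,0),("mid",(443.7,249.5),.051,0),("dark",(232.5,234.2),.053,0),("jar",(379,247),.082,0)]:
    p=px2w(t,uv,h);print(n,p.round(4),"side px",w2px(s,[*p,h]).round(1))
C=np.array([px2w(t,(220+u/2.857,150+v/2.857),.024) for u,v in[(243,86),(341,91),(441,96),(540,103)]])
print(C.round(4),np.linalg.norm(np.diff(C,axis=0),axis=1))
v=C[0]-C[-1];print("row yaw deg",np.degrees(np.arctan2(v[1],v[0])))
for c in C:print(w2px(s,[*c,.026]).round(1))
print(px2w(t,(460,178),.03))
E
```

```text
pale [0.4061 0.1464] side px [339.2 243.4]
light [ 0.4239 -0.0199] side px [358.5 201.5]
mid [ 0.4137 -0.301 ] side px [394.5 160.2]
dark [0.4081 0.2768] side px [313.4 277.3]
jar [ 0.4032 -0.1202] side px [379.6 178.8]
[[ 0.5835  0.0954]
 [ 0.5865 -0.0028]
 [ 0.5898 -0.103 ]
 [ 0.5909 -0.2028]] [0.09824909 0.10029959 0.09975189]
row yaw deg 91.41181423675691
[282.2 218.9]
[299.1 199.9]
[314.1 182.8]
[328.  167.9]
[ 0.62567736 -0.34874738]
```

The side view confirms the tin positions to within about 1 px. I'll turn the tool so it closes square to the row, then go to the third tin.

{"name": "move_arm", "arguments": {
  "moves": [
    [0,0,0.2,-1,94],
    [0,0,0.2,-1,94],
    [0,0,0.2,-1,94],
    [0,0,0.2,-1,94],
    [0,0,0.2,-1,94],
    [0,0,0.2,-1,94],
    [0,0,0.2,-1,94],
    [0,0,0.2,-1,94],
    [0,0,0.2,-1,94],
    [0,0,0.2,-1,94],
    [0,0,0.2,-1,94],
    [0,0,0.1,-1,94]
  ]
}}

```text
time_s: 1.3
tool_pos: [0.195, -0.6193, 0.1491]
tool_rot: [-2.226, -2.215, -0.002]
ft_force: [-1.2, -0.3, -0.6]
finger_gap: 0.0939
gripper_force: 0.0
```

```bash
python3 -c "
from h import *;from rig import r
s=r.sense();print(go(s,[.4137,-.301,.15],np.radians(91.4)),s['joint_pos'],s['ft_force'])"
```

```text
(array([ 1.065e+01,  7.240e+00, -1.000e-02]), np.float64(-0.28)) [-1.44008626e+00  3.11650473e-01  1.61048557e+00  8.40729611e-06
  1.22151051e+00 -1.43504145e+00] [-1.17629941 -0.29029306 -0.62875579]
```

{"name": "move_arm", "arguments": {
  "moves": [
    [0.95,0.66,0,0,94],
    [0.97,0.66,0,0,94],
    [0.97,0.66,0,0,94],
    [0.97,0.66,0,0,94],
    [0.97,0.66,0,0,94],
    [0.97,0.66,0,0,94],
    [0.97,0.66,0,0,94],
    [0.97,0.66,0,0,94],
    [0.97,0.66,0,0,94],
    [0.97,0.66,0,0,94],
    [0.97,0.64,0,-0.28,94],
    [0,0,0,0,94]
  ]
}}

```text
time_s: 2.5
tool_pos: [0.4164, -0.2995, 0.1499]
tool_rot: [-2.193, -2.248, -0.001]
ft_force: [-0.7, 0.8, -1.0]
finger_gap: 0.0937
gripper_force: 0.0
```

```bash
python3 -c "
from h import *;from rig import r
s=r.sense();print(go(s,[.4137,-.301,.033],np.radians(91.4)))
f=r.grab_frame('wrist');cv2.imwrite('pics/w0.png',f['image']);print(w2px(f,[.4137,-.301,.051]),s['tool_pos'])"
```

```text
(array([-0.05, -0.09,  3.9 ]), np.float64(0.0))
[313.04522377 204.19457808] [ 0.416355   -0.29952006  0.14988787]
```

View pics/w0.png

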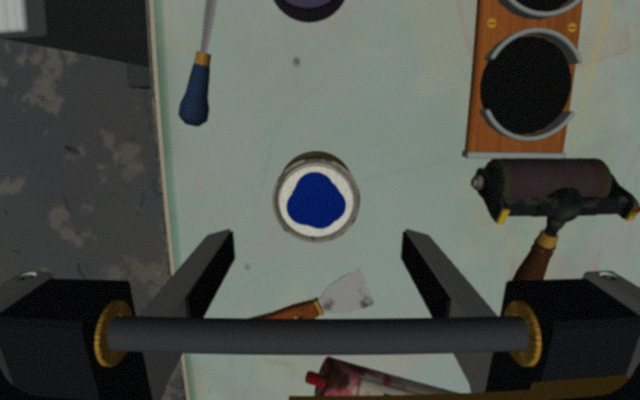

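The wrist view shows the third tin's lid at (317,201), against a predicted (313,204), so it agrees within 3 mm. The cup next to the brayer is at about (527,86). I'll descend and grip.

{"name": "move_arm", "arguments": {
  "moves": [
    [-0.02,-0.04,0.65,0,94],
    [0,0,0.65,0,94],
    [0,0,0.65,0,94],
    [0,0,0.65,0,94],
    [0,0,0.65,0,94],
    [0,0,0.65,0,94],
    [0,0,0,0,94],
    [0,0,0,0,60],
    [0,0,0,0,60],
    [0,0,0,0,60],
    [0,0,0,0,60],
    [0,0,0,0,60]
  ]
}}

```text
time_s: 3.75
tool_pos: [0.4147, -0.3039, 0.0345]
tool_rot: [2.198, 2.242, -0.0]
ft_force: [0.7, -0.8, 4.0]
finger_gap: 0.0681
gripper_force: 30.0
```

```bash
python3 -c "
from h import *;from rig import r
s=r.sense();print(s['finger_gap'],s['gripper_force'],s['tool_pos']);print(go(s,[.5865,-.0033,.150],np.radians(91.4)))"
```

```text
0.06813311983158021 30.00084824860096 [ 0.41470105 -0.30394262  0.03452891]
(array([ 9.9 ,  5.93, -3.86]), np.float64(-0.04))
```

Gripped at 68.1 mm. I'll lift and carry it over its cup.

{"name": "move_arm", "arguments": {
  "moves": [
    [0,0,-0.5,0,60],
    [0,0,-0.7,0,60],
    [0,0,-0.9,0,60],
    [0,0,-0.9,0,60],
    [0,0,-0.86,0,60],
    [0.5,0.33,0,0,60],
    [0.85,0.5,0,0,60],
    [0.85,0.5,0,0,60],
    [0.85,0.5,0,0,60],
    [0.85,0.5,0,0,60],
    [0.85,0.5,0,0,60],
    [0.85,0.5,0,0,60]
  ]
}}

```text
time_s: 4.95
tool_pos: [0.5104, -0.1317, 0.1485]
tool_rot: [-2.198, -2.243, 0.001]
ft_force: [0.5, -0.4, -2.9]
finger_gap: 0.068
gripper_force: 30.0
```

{"name": "move_arm", "arguments": {
  "moves": [
    [0.85,0.5,0,0,60],
    [0.85,0.5,0,0,60],
    [0.85,0.5,0,0,60],
    [0.85,0.5,0,0,60],
    [0.6,0.4,0,0,60],
    [0.3,0.2,0,0,60],
    [0,0,0,0,60],
    [0,0,0,0,60]
  ]
}}

```text
time_s: 5.75
tool_pos: [0.5854, -0.0032, 0.1488]
tool_rot: [-2.199, -2.243, 0.002]
ft_force: [-0.5, 0.4, -2.4]
finger_gap: 0.0681
gripper_force: 30.0
```

```bash
python3 -c "
from h import *;from rig import r
s=r.sense();print(s['time_s'],s['finger_gap'],s['tool_pos']);print(go(s,[.5865,-.0033,.0485],np.radians(91.4)))
f=r.grab_frame('wrist');cv2.imwrite('pics/w1.png',f['image'])
import pickle;pickle.dump(f,open('w1.pkl','wb'))
for p in [(.5840,.0967),(.5865,-.0033),(.5889,-.1033)]:print(w2px(f,[*p,.026]))"
```

```text
5.75 0.06812974950211398 [ 0.58537282 -0.00319685  0.14876128]
(array([-0.  ,  0.04,  3.34]), np.float64(-0.04))
[317.28352454  72.73669367]
[317.95726251 194.78815616]
[318.41105107 297.45221595]
```

View pics/w1.png

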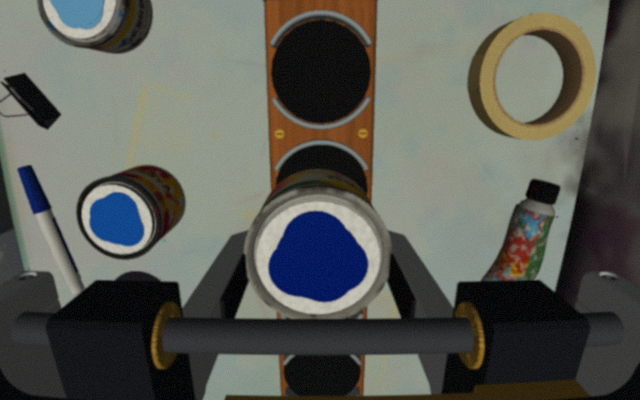

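The tin is held straight over its cup, and the far cup shows at (321.5,70) against a predicted (317.3,72.7). I'll check the wrist camera's bias using the held tin, whose lid is at (317.5,257).

```bash
python3 -c "
from h import *;import pickle
f=pickle.load(open('w1.pkl','rb'))
print(w2px(f,[.5854,-.0032,.1143+.051]),px2w(f,(321.5,70),.026),px2w(f,(317.5,257),.1653))"
```

```text
[315.80648418 269.63995964] [0.58729484 0.09884729] [0.58607493 0.00335136]
```

Using the wrist camera for both, the tin is about 4.5 mm +y and 3.5 mm −x of the cup centre. I'll correct that and lower.

{"name": "move_arm", "arguments": {
  "moves": [
    [-0.13,0.1,0.3,0,60],
    [0,0,0.6,0,60],
    [0,0,0.6,0,60],
    [0,0,0.6,0,60],
    [0,0,0.4,0,60],
    [0,0,0.3,0,60],
    [0,0,0.2,0,60],
    [0,0,0.2,0,60],
    [0,0,0.1,0,60],
    [0,0,0,0,60],
    [0,0,0,0,60]
  ]
}}

```text
time_s: 6.9
tool_pos: [0.5895, -0.0066, 0.0507]
tool_rot: [2.199, 2.243, 0.001]
ft_force: [-0.1, -0.1, -2.3]
finger_gap: 0.068
gripper_force: 30.0
```

{"name": "move_arm", "arguments": {
  "moves": [
    [0,0,0.07,0,60],
    [0,0,0,0,60],
    [0,0,0,0,60]
  ]
}}

```text
time_s: 7.2
tool_pos: [0.5895, -0.0066, 0.0486]
tool_rot: [2.199, 2.243, 0.001]
ft_force: [-0.5, 0.2, -1.2]
finger_gap: 0.0682
gripper_force: 30.0
```

The tin is at the floor. I'll release, lift and go over the second tin.

{"name": "move_arm", "arguments": {
  "moves": [
    [0,0,0,0,94],
    [0,0,0,0,94],
    [0,0,0,0,94],
    [0,0,0,0,94],
    [0,0,-0.5,0,94],
    [0,0,-0.8,0,94],
    [0,0,-1,0,94],
    [0,0,-1,0,94],
    [-0.07,-0.7,0,0,94],
    [-0.07,-0.9,0,0,94],
    [-0.07,-1,0,0,94],
    [-0.07,-1,0,0,94]
  ]
}}

```text
time_s: 8.4
tool_pos: [0.4805, -0.0172, 0.1483]
tool_rot: [2.198, 2.243, 0.001]
ft_force: [-0.9, -0.3, 0.5]
finger_gap: 0.0942
gripper_force: 0.0
```

{"name": "move_arm", "arguments": {
  "moves": [
    [-0.07,-1,0,0,94],
    [0,-0.7,0,0,94],
    [0,0,0,0,94],
    [0,0,0,0,94]
  ]
}}

```text
time_s: 8.8
tool_pos: [0.4311, -0.0204, 0.1483]
tool_rot: [2.198, 2.242, 0.002]
ft_force: [0.1, 0.0, 0.1]
finger_gap: 0.0939
gripper_force: 0.0
```

```bash
python3 -c "
from h import *;from rig import r
s=r.sense();print(s['time_s'],s['tool_pos']);print(go(s,[.4255,-.0185,.035],np.radians(91.4)))
f=r.grab_frame('wrist');cv2.imwrite('pics/w2.png',f['image'])
import pickle;pickle.dump(f,open('w2.pkl','wb'))
print(w2px(f,[.4239,-.0199,.061]),w2px(f,[.5865,-.0033,.065]),w2px(f,[.5865,-.0033,.026]))"
```

```text
8.8 [ 0.43114265 -0.02043949  0.14828969]
(array([ 0.07, -0.2 ,  3.78]), np.float64(-0.05))
[306.58986392 205.57921433] [520.65261828 189.68365774] [495.62766038 178.80642372]
```

View pics/w2.png

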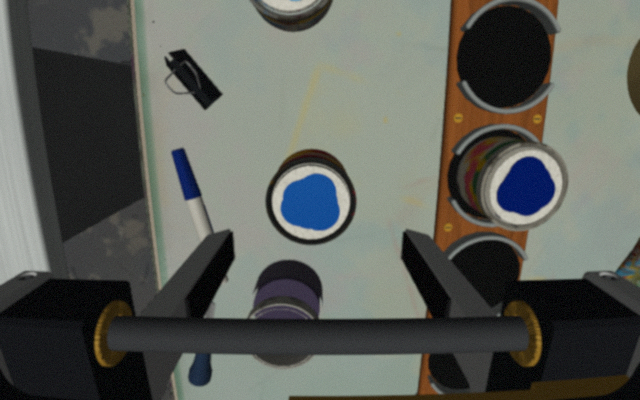

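The second tin's lid is at (311,202), 3.5 mm +x and 2.5 mm +y of my estimate. The third tin sits upright in its cup at (525,184). I'll descend and grip.

{"name": "move_arm", "arguments": {
  "moves": [
    [0.1,-0.14,0.3,0,94],
    [0,0,0.7,0,94],
    [0,0,0.7,0,94],
    [0,0,0.7,0,94],
    [0,0,0.7,0,94],
    [0,0,0.6,0,94],
    [0,0,0.06,0,94],
    [0,0,0,0,60],
    [0,0,0,0,60],
    [0,0,0,0,60],
    [0,0,0,0,60],
    [0,0,0,0,60]
  ]
}}

```text
time_s: 10.05
tool_pos: [0.4264, -0.0175, 0.0352]
tool_rot: [2.199, 2.243, 0.0]
ft_force: [-2.0, -0.2, 5.7]
finger_gap: 0.0669
gripper_force: 30.0
```

```bash
python3 -c "
from h import *;from rig import r
s=r.sense();print(s['finger_gap'],s['gripper_force'],s['tool_pos']);print(go(s,[.5915,-.1025,.150],np.radians(91.4)))"
```

```text
0.06687803361933096 30.00115561299026 [ 0.42637629 -0.0174719   0.03516902]
(array([-2.95,  5.45, -3.82]), np.float64(-0.04))
```

{"name": "move_arm", "arguments": {
  "moves": [
    [0,0,-0.5,0,60],
    [0,0,-0.7,0,60],
    [0,0,-0.9,0,60],
    [0,0,-0.9,0,60],
    [0,0,-0.82,0,60],
    [-0.25,0.45,0,0,60],
    [-0.4,0.8,0,0,60],
    [-0.5,0.9,0,0,60],
    [-0.5,0.9,0,0,60],
    [-0.5,0.9,0,0,60],
    [-0.5,0.9,0,0,60],
    [-0.3,0.6,0,0,60]
  ]
}}

```text
time_s: 11.25
tool_pos: [0.5922, -0.1034, 0.1478]
tool_rot: [-2.199, -2.242, 0.0]
ft_force: [0.3, -0.1, -2.5]
finger_gap: 0.0669
gripper_force: 30.0
```

{"name": "move_arm", "arguments": {
  "moves": [
    [0,0,0,0,60],
    [0,0,0,0,60],
    [0,0,0,0,60]
  ]
}}

```text
time_s: 11.55
tool_pos: [0.5901, -0.1019, 0.1481]
tool_rot: [-2.198, -2.243, 0.001]
ft_force: [0.2, 0.0, -3.3]
finger_gap: 0.0666
gripper_force: 30.0
```

```bash
python3 -c "
from h import *;from rig import r
s=r.sense();print(s['time_s'],s['finger_gap'],s['tool_pos']);print(go(s,[.5915,-.1025,.0492],np.radians(91.4)))
f=r.grab_frame('wrist');cv2.imwrite('pics/w3.png',f['image'])
t=s['tool_pos'];print(w2px(f,[t[0],t[1],t[2]-.0352+.061]),w2px(f,[.5889,-.1033,.026]),w2px(f,[.5865,-.0033,.065]))"
```

```text
11.55 0.06664515371919942 [ 0.59010008 -0.10185233  0.14814449]
(array([-0.03,  0.05,  3.3 ]), np.float64(-0.04))
[315.6537384 279.1343578] [315.3125665  196.56946627] [314.043096    69.79204021]
```

View pics/w3.png

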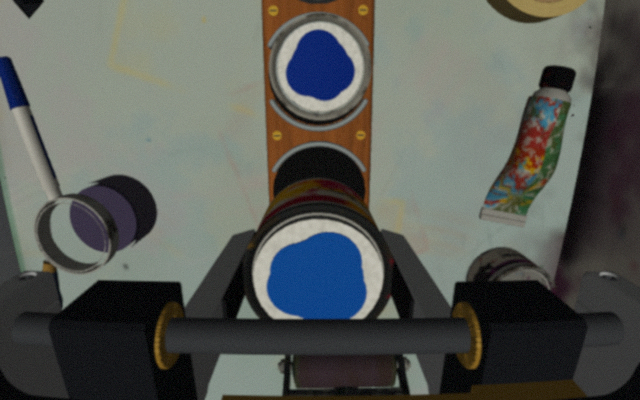

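The tin is centred in the jaws with its lid at (318,273), and the third tin is well seated at (319,68). I'll lower.

{"name": "move_arm", "arguments": {
  "moves": [
    [-0.03,0.05,0.3,0,60],
    [0,0,0.6,0,60],
    [0,0,0.6,0,60],
    [0,0,0.6,0,60],
    [0,0,0.4,0,60],
    [0,0,0.3,0,60],
    [0,0,0.2,0,60],
    [0,0,0.2,0,60],
    [0,0,0.09,0,60],
    [0,0,0,0,60],
    [0,0,0,0,60]
  ]
}}

```text
time_s: 12.7
tool_pos: [0.5932, -0.1035, 0.0507]
tool_rot: [2.199, 2.243, 0.001]
ft_force: [0.4, 0.5, -4.4]
finger_gap: 0.0665
gripper_force: 30.0
```

{"name": "move_arm", "arguments": {
  "moves": [
    [0,0,0.05,0,60],
    [0,0,0,0,60],
    [0,0,0,0,60]
  ]
}}

```text
time_s: 13.0
tool_pos: [0.5933, -0.1036, 0.0493]
tool_rot: [2.198, 2.243, 0.001]
ft_force: [0.6, -0.2, -2.7]
finger_gap: 0.0666
gripper_force: 30.0
```

{"name": "move_arm", "arguments": {
  "moves": [
    [0,0,0.03,0,60],
    [0,0,0,0,60],
    [0,0,0,0,94],
    [0,0,0,0,94],
    [0,0,0,0,94],
    [0,0,0,0,94],
    [0,0,-0.5,0,94],
    [0,0,-0.8,0,94],
    [0,0,-1,0,94],
    [0,0,-1,0,94],
    [0.5,-0.4,0,0,94],
    [0.9,-0.6,0,0,94]
  ]
}}

```text
time_s: 14.2
tool_pos: [0.5635, -0.0631, 0.1499]
tool_rot: [2.198, 2.238, 0.003]
ft_force: [0.7, 1.5, 0.0]
finger_gap: 0.0944
gripper_force: 0.0
```

{"name": "move_arm", "arguments": {
  "moves": [
    [1,-0.7,0,0,94],
    [1,-0.7,0,0,94],
    [1,-0.7,0,0,94],
    [1,-0.7,0,0,94],
    [1,-0.7,0,0,94],
    [1,-0.7,0,0,94],
    [0.8,-0.5,0,0,94],
    [0.36,-0.2,0,0,94],
    [0,0,0,0,94],
    [0,0,0,0,94]
  ]
}}

```text
time_s: 15.2
tool_pos: [0.4116, 0.1494, 0.1475]
tool_rot: [2.198, 2.243, 0.001]
ft_force: [0.0, -0.8, 0.8]
finger_gap: 0.0938
gripper_force: 0.0
```

```bash
python3 -c "
from h import *;from rig import r
s=r.sense();print(s['time_s'],s['tool_pos']);print(go(s,[.4091,.149,.0345],np.radians(91.4)))
f=r.grab_frame('wrist');cv2.imwrite('pics/w4.png',f['image'])
import pickle;pickle.dump(f,open('w4.pkl','wb'))
print(w2px(f,[.4061,.1464,.049]))"
```

```text
15.2 [0.41155249 0.14938848 0.14747973]
(array([-0.01, -0.09,  3.77]), np.float64(-0.04))
[309.35431785 205.91166473]
```

View pics/w4.png

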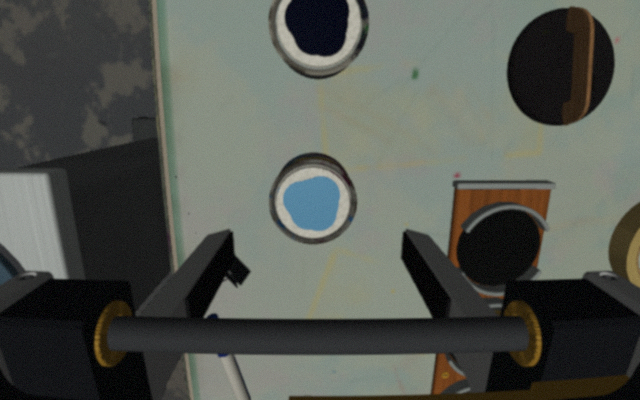

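The palest tin's lid is at (313,203), as expected. I'll grip it.

{"name": "move_arm", "arguments": {
  "moves": [
    [-0.01,-0.09,0.3,0,94],
    [0,0,0.7,0,94],
    [0,0,0.7,0,94],
    [0,0,0.7,0,94],
    [0,0,0.7,0,94],
    [0,0,0.6,0,94],
    [0,0,0.05,0,94],
    [0,0,0,0,60],
    [0,0,0,0,60],
    [0,0,0,0,60],
    [0,0,0,0,60],
    [0,0,0,0,60]
  ]
}}

```text
time_s: 16.45
tool_pos: [0.4082, 0.1494, 0.0352]
tool_rot: [2.199, 2.244, -0.0]
ft_force: [-2.7, -1.3, 5.6]
finger_gap: 0.0678
gripper_force: 30.0
```

```bash
python3 -c "
from h import *;from rig import r
s=r.sense();print(s['finger_gap'],s['gripper_force'],s['tool_pos']);print(go(s,[.5945,-.2017,.150],np.radians(91.4)))"
```

```text
0.06776963853089739 30.00156769528985 [0.40819565 0.14943725 0.03515872]
(array([-11.83,   5.97,  -3.83]), np.float64(-0.04))
```

{"name": "move_arm", "arguments": {
  "moves": [
    [0,0,-0.5,0,60],
    [0,0,-0.7,0,60],
    [0,0,-0.9,0,60],
    [0,0,-0.9,0,60],
    [0,0,-0.83,0,60],
    [-0.4,0.22,0,0,60],
    [-0.8,0.4,0,0,60],
    [-0.95,0.48,0,0,60],
    [-0.95,0.48,0,0,60],
    [-0.95,0.48,0,0,60],
    [-0.95,0.48,0,0,60],
    [-0.95,0.48,0,0,60]
  ]
}}

```text
time_s: 17.65
tool_pos: [0.5016, -0.0291, 0.147]
tool_rot: [-2.198, -2.241, 0.002]
ft_force: [0.2, -0.6, -3.7]
finger_gap: 0.0675
gripper_force: 30.0
```

{"name": "move_arm", "arguments": {
  "moves": [
    [-0.95,0.48,0,0,60],
    [-0.95,0.48,0,0,60],
    [-0.95,0.48,0,0,60],
    [-0.95,0.48,0,0,60],
    [-0.95,0.48,0,0,60],
    [-0.7,0.35,0,0,60],
    [-0.4,0.2,0,0,60],
    [0,0,0,0,60],
    [0,0,0,0,60],
    [0,0,0,0,60]
  ]
}}

```text
time_s: 18.65
tool_pos: [0.5935, -0.1998, 0.1486]
tool_rot: [-2.197, -2.244, 0.0]
ft_force: [-0.8, 0.1, -4.5]
finger_gap: 0.0677
gripper_force: 30.0
```

```bash
python3 -c "
from h import *;from rig import r
s=r.sense();print(s['time_s'],s['finger_gap'],s['tool_pos']);print(go(s,[.5942,-.2025,.0487],np.radians(91.4)))
f=r.grab_frame('wrist');cv2.imwrite('pics/w5.png',f['image'])
t=s['tool_pos'];print(w2px(f,[t[0],t[1],t[2]-.0352+.049]),w2px(f,[.5914,-.2032,.026]),w2px(f,[.5889,-.1033,.075]))"
```

```text
18.65 0.06770969993374239 [ 0.59349847 -0.19978402  0.14864716]
(array([-0.09,  0.03,  3.33]), np.float64(-0.03))
[315.81109837 267.0146305 ] [314.13283605 198.6243153 ] [312.32633321  71.67362121]
```

View pics/w5.png

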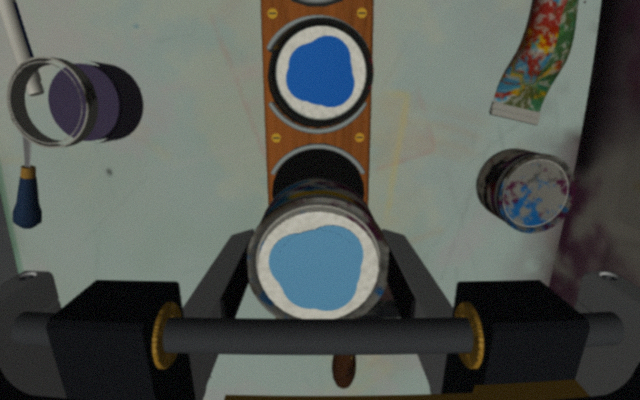

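The palest tin is held over the cup with its lid at (318,262), and the second tin is seated at (320,72). I'll lower.

{"name": "move_arm", "arguments": {
  "moves": [
    [-0.09,0.03,0.3,0,60],
    [0,0,0.6,0,60],
    [0,0,0.6,0,60],
    [0,0,0.6,0,60],
    [0,0,0.4,0,60],
    [0,0,0.3,0,60],
    [0,0,0.2,0,60],
    [0,0,0.2,0,60],
    [0,0,0.11,0,60],
    [0,0,0,0,60],
    [0,0,0,0,60]
  ]
}}

```text
time_s: 19.8
tool_pos: [0.5954, -0.2037, 0.0504]
tool_rot: [2.199, 2.243, 0.0]
ft_force: [-0.4, 0.6, -4.4]
finger_gap: 0.068
gripper_force: 30.0
```

{"name": "move_arm", "arguments": {
  "moves": [
    [0,0,0.06,0,60],
    [0,0,0,0,60],
    [0,0,0,0,94],
    [0,0,0,0,94],
    [0,0,0,0,94],
    [0,0,0,0,94],
    [0,0,-0.5,0,94],
    [0,0,-0.8,0,94],
    [0,0,-1,0,94],
    [0,0,-1,0,94],
    [0.5,-0.2,0,0,94],
    [0.95,-0.34,0,0,94]
  ]
}}

```text
time_s: 21.0
tool_pos: [0.5787, -0.1612, 0.1491]
tool_rot: [2.199, 2.239, 0.002]
ft_force: [0.5, 0.6, -1.4]
finger_gap: 0.0938
gripper_force: 0.0
```

{"name": "move_arm", "arguments": {
  "moves": [
    [1,-0.35,0,0,94],
    [1,-0.35,0,0,94],
    [1,-0.35,0,0,94],
    [1,-0.35,0,0,94],
    [1,-0.35,0,0,94],
    [1,-0.35,0,0,94],
    [1,-0.35,0,0,94],
    [1,-0.35,0,0,94],
    [1,-0.35,0,0,94],
    [1,-0.35,0,0,94],
    [1,-0.35,0,0,94],
    [1,-0.35,0,0,94]
  ]
}}

```text
time_s: 22.2
tool_pos: [0.4434, 0.1984, 0.1469]
tool_rot: [-2.199, -2.243, 0.001]
ft_force: [0.4, 0.1, 0.4]
finger_gap: 0.0942
gripper_force: 0.0
```

{"name": "move_arm", "arguments": {
  "moves": [
    [1,-0.35,0,0,94],
    [1,-0.35,0,0,94],
    [0.6,-0.2,0,0,94],
    [0.2,-0.1,0,0,94],
    [0,0,0,0,94],
    [0,0,0,0,94]
  ]
}}

```text
time_s: 22.8
tool_pos: [0.4131, 0.2798, 0.147]
tool_rot: [2.199, 2.243, -0.001]
ft_force: [0.3, -0.2, 0.4]
finger_gap: 0.0938
gripper_force: 0.0
```

```bash
python3 -c "
from h import *;from rig import r
s=r.sense();print(s['time_s'],s['tool_pos']);print(go(s,[.4112,.2792,.0345],np.radians(91.4)))
f=r.grab_frame('wrist');g=r.grab_frame('top')
cv2.imwrite('pics/w6.png',np.vstack([f['image'][80:300],g['image'][110:310]]))
print(w2px(f,[.4081,.2768,.053])-[0,80])"
```

```text
22.8 [0.41312094 0.27981019 0.14698149]
(array([-0.02, -0.06,  3.75]), np.float64(-0.05))
[309.8995015  127.58982619]
```

View pics/w6.png

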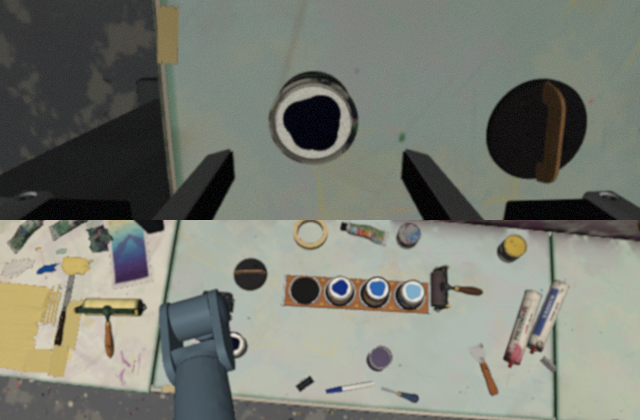

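The darkest tin's lid is at (313,121) in the wrist strip. In the top view the three placed tins run in the right order towards the brayer. I'll grip the last one.

{"name": "move_arm", "arguments": {
  "moves": [
    [-0.02,-0.06,0.3,0,94],
    [0,0,0.7,0,94],
    [0,0,0.7,0,94],
    [0,0,0.7,0,94],
    [0,0,0.7,0,94],
    [0,0,0.6,0,94],
    [0,0,0.03,0,94],
    [0,0,0,0,60],
    [0,0,0,0,60],
    [0,0,0,0,60],
    [0,0,0,0,60],
    [0,0,0,0,60]
  ]
}}

```text
time_s: 24.1
tool_pos: [0.4115, 0.2799, 0.0361]
tool_rot: [-2.199, -2.244, -0.0]
ft_force: [-3.5, -1.3, 7.0]
finger_gap: 0.0683
gripper_force: 30.0
```

```bash
python3 -c "
from h import *;from rig import r
s=r.sense();print(s['finger_gap'],s['gripper_force'],s['tool_pos']);print(go(s,[.5872,.0977,.150],np.radians(91.4)))"
```

```text
0.06828219889458925 30.010329047217965 [0.41145207 0.27991659 0.03608238]
(array([-6.19,  5.73, -3.8 ]), np.float64(-0.04))
```

{"name": "move_arm", "arguments": {
  "moves": [
    [0,0,-0.5,0,60],
    [0,0,-0.7,0,60],
    [0,0,-0.9,0,60],
    [0,0,-0.9,0,60],
    [0,0,-0.8,0,60],
    [-0.4,0.37,0,0,60],
    [-0.7,0.65,0,0,60],
    [-0.85,0.8,0,0,60],
    [-0.85,0.8,0,0,60],
    [-0.85,0.8,0,0,60],
    [-0.85,0.8,0,0,60],
    [-0.85,0.8,0,0,60]
  ]
}}

```text
time_s: 25.3
tool_pos: [0.5659, 0.1211, 0.1488]
tool_rot: [2.199, 2.243, 0.0]
ft_force: [-0.1, 1.1, -2.9]
finger_gap: 0.0682
gripper_force: 30.0
```

{"name": "move_arm", "arguments": {
  "moves": [
    [-0.54,0.5,0,0,60],
    [-0.3,0.21,0,0,60],
    [0,0,0,0,60],
    [0,0,0,0,60],
    [0,0,0,0,60]
  ]
}}

```text
time_s: 25.8
tool_pos: [0.5861, 0.0985, 0.1491]
tool_rot: [-2.197, -2.244, 0.0]
ft_force: [0.2, -0.1, -1.5]
finger_gap: 0.0682
gripper_force: 30.0
```

```bash
python3 -c "
from h import *;from rig import r
s=r.sense();print(s['time_s'],s['finger_gap'],s['tool_pos']);print(go(s,[.5868,.0968,.0496],np.radians(91.4)))
f=r.grab_frame('wrist');cv2.imwrite('pics/w7.png',f['image'])
t=s['tool_pos'];print(w2px(f,[t[0],t[1],t[2]-.036+.053]),w2px(f,[.5840,.0967,.026]))"
```

```text
25.8 0.06822146602186382 [0.58612561 0.09849135 0.14905328]
(array([-0.06,  0.02,  3.32]), np.float64(-0.03))
[315.78498529 270.06535362] [314.06496576 196.573818  ]
```

View pics/w7.png

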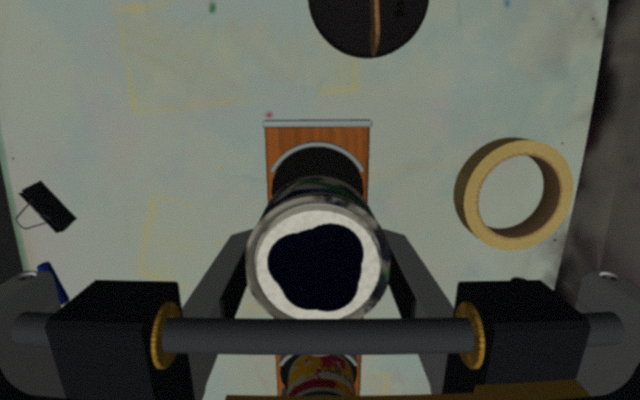

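The darkest tin is held centred over the end cup, with its lid at (317,264). I'll lower.

{"name": "move_arm", "arguments": {
  "moves": [
    [-0.06,0.03,0.3,0,60],
    [0,0,0.6,0,60],
    [0,0,0.6,0,60],
    [0,0,0.6,0,60],
    [0,0,0.4,0,60],
    [0,0,0.3,0,60],
    [0,0,0.2,0,60],
    [0,0,0.2,0,60],
    [0,0,0.1,0,60],
    [0,0,0,0,60],
    [0,0,0,0,60]
  ]
}}

```text
time_s: 26.95
tool_pos: [0.5883, 0.0957, 0.0507]
tool_rot: [2.199, 2.243, 0.001]
ft_force: [-0.1, -1.4, -1.7]
finger_gap: 0.0681
gripper_force: 30.0
```

Next I lower the last millimetre, release, lift and back away.

{"name": "move_arm", "arguments": {
  "moves": [
    [0,0,0.04,0,60],
    [0,0,0,0,60],
    [0,0,0,0,94],
    [0,0,0,0,94],
    [0,0,0,0,94],
    [0,0,0,0,94],
    [0,0,-0.5,0,94],
    [0,0,-0.8,0,94],
    [0,0,-1,0,94],
    [0,0,-1,0,94],
    [0.4,-0.4,-0.3,0,94],
    [0.9,-0.7,0,0,94]
  ]
}}

```text
time_s: 28.15
tool_pos: [0.5566, 0.1333, 0.1612]
tool_rot: [2.199, 2.237, 0.008]
ft_force: [0.4, 0.2, 0.0]
finger_gap: 0.0941
gripper_force: 0.0
```

{"name": "move_arm", "arguments": {
  "moves": [
    [0.9,-0.7,0,0,94],
    [0.9,-0.7,0,0,94],
    [0.9,-0.7,0,0,94],
    [0.9,-0.7,0,0,94],
    [0.9,-0.7,0,0,94],
    [0.5,-0.3,0,0,94],
    [0,0,0,0,94],
    [0,0,0,0,94]
  ]
}}

```text
time_s: 28.95
tool_pos: [0.4376, 0.2818, 0.1579]
tool_rot: [2.198, 2.244, 0.002]
ft_force: [0.2, -0.9, -0.5]
finger_gap: 0.0944
gripper_force: 0.0
```

```bash
python3 - <<'E'
from rig import r;import cv2,numpy as np
t=r.grab_frame('top')['image'];s=r.grab_frame('side')['image']
z=lambda i:cv2.resize(i,(800,300),interpolation=cv2.INTER_CUBIC)
cv2.imwrite('pics/fin.png',np.vstack([z(t[150:255,220:500]),z(s[120:247,230:568])]))
E
```

```text
(no output)
```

View pics/fin.png

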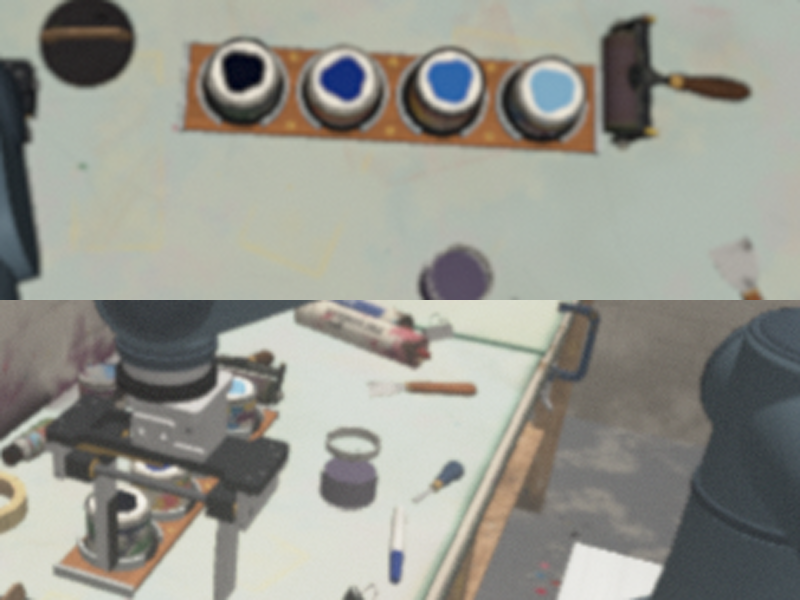

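All four tins stand inside their cups: navy (243,75), mid (343,80), sky (450,78) and pale (553,90), with the pale one next to the brayer. The brayer and jar are unmoved and the gripper is clear, so I'm handing in.

```bash
python3 -c "
from rig import r;print(r.finish_job())"
```

```text
the job is handed in; nothing more can be done
None
```

The job is handed in: all four tins stand upright in the rail cups, palest next to the brayer through to darkest at the far end, with the brayer and jar left where they were, in about 29 s of the 96 s allowed; the hand-in gave no verdict.

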